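# Slide a mounted printing block under the leaf spring of a mounting press

## Task

Put the printing block into the spring press without picking it up: with closed fingertips press down hard on the ledge at its rear, so that the sprung bed sinks and the block can pass beneath the steel bar, and keep pressing while you push it along under the leaf spring until its nose is fully home against the wooden end stop. Then take the fingers away and stay clear; the spring must be left holding the block down. Do not lift the block, and leave the jar, tape roll, brush and offcut where they are.

Things in the scene. Friction and masses are not known exactly. Their poses are not given: they have to be found in the camera images.
- press: Spring press fixed to the table: plywood base, 2 wooden side rails, sprung aluminium bed between them, steel bar across, leaf spring behind it, wooden end stop. Origin: on the table surface under the middle of the bar's entry face. x: the level sliding direction; z up. In mm: base x -210 to 100, 136 wide; bed x -195 to 73, top at z 32 at rest; rails' inner faces y +-42, outer +-54, tops z 42.
- bar (a point): Middle of the lower edge of the entry face of the dark steel bar: press x 0, y 0, z 50 mm. The bar spans x 0 to 14, z 50 to 62, with posts at y +-61 (outermost +-67); nothing of the press is taller than 66 mm. Axes as the press.
- end_stop (a point): Point on the face of the wooden end stop: press x 75, y 0, z 44 mm (its top at z 56). Axes as the press.
- bed (a joint): How far the sprung bed is pressed down, m: 0 at rest, 0.012 at its stop. It sinks straight, without tilting. Its spring takes 9 N to start and 0.9 N more per mm (17 N at 9 mm). The block must sink at least 6 mm to pass beneath the bar; 9 to 10 mm is good for sliding. The bed springs back when released, unless the block is under the bar.
- leaf (a joint): Angle (rad) by which the leaf spring is bent up, 0 when free. Steel leaf 46 wide, 40 mm long, hung from the bar's far face, sloping down along the sliding direction to its tip at press x 54, z about 41 mm. It rides up on the block's top as the block is pushed beneath; tip force about 2.5 N, then 0.7 N more per mm. With the block home it reads about 0.2.
- block: Loose printing block 140 x 80 mm, 0.2 kg, plywood with a grey face, slippery, lying on the bed between the rails (2 mm play a side), before the bar. Origin: centre of its underside; x towards its nose (leading end), z up. Rear 45 mm (x -70 to -25): ledge 10 mm thick. x -25 to 70: 24 mm thick, so a step 14 mm high faces rearward at x -25. At rest the ledge's top is at z 42, the main top at 56 mm.
- step_foot (a point): Middle of the line where the ledge's top meets the step: block x -25, z 10 mm. Press on the ledge right behind it and push against the step. With the block home the step is still 20 mm short of the bar. Axes as the block.
- nose (a point): Middle of the lower edge of the block's leading face: block x 70, z 0 mm. Home is at press x 75. Axes as the block.
- ink_jar: Bystander: closed ink jar, 52 mm across, 75 mm high, standing. Origin: centre of its underside.
- tape_roll: Bystander: roll of tape lying flat, 76 mm across, 25 mm high. Origin: centre of its underside.
- offcut: Bystander: plywood offcut 60 x 40 x 24 mm. Origin: centre of its underside.
- brush: Bystander: paint brush lying on the table, along its own x. Origin: about the middle of its underside.

How it is judged:
By the outcome, as a careful person would: the job done as asked, in the order asked, and still so for the second after the job is handed in, with the robot touching nothing.
It also fails if it takes over 38 s, if anything falls off the work surface, if the arm or the gripper's body presses on something with over 40 N, if the wrist force passes 120 N, or if a joint passes its speed limit or range.

## Robot

A 6-joint arm with a two-finger parallel gripper is mounted at the origin on the work surface. World frame = base frame: x ahead of the robot, y to its left, z up, the work surface at z = 0. Lengths are in m, angles in degrees, forces in N, time in s.
With the tool pointing down it reaches from about 0.35 to 0.875 m from the base axis. Payload 4.2 kg.
Tool frame: the origin (TCP) lies at the very end of the fingers, on their centre line; the grasp point (between the pads) lies 19 mm behind it; z points along the fingers, y is the direction in which the jaws open and shut (so a half turn about z gives the same grasp; the last joint's range is limited). The gripper opens to 87 mm and grips with 3 to 60 N. Pads are 19 mm wide; open, the fingers measure 117 mm over their backs; the gripper's body (75 mm by 190 mm) begins 51 mm behind the grasp point.
Start: joints at [14.817, 22.042, 0.453, 0, -68.411, -14.817], TCP at [0.625, 0, 0.223] pointing down, gripper open.
Joint ranges: [-179.83, 179.83], [-69.29, 118.12], [-61.27, 80.66], [-181.25, 117.63], [-171.15, -9.14], [-177.46, 177.46]. Speed limits (degrees/s): [159.86, 159.86, 180, 180, 180, 180].

## Interface

Orientations are given as a 3x3 rotation matrix whose columns are the frame's x, y, z axes.
In Python, from station import r, imaging gives the robot as it stands. The module is installed in compiled form; this text tells all that it offers.
- The arm moves only by the tool move_arm, never from a script. Its argument "motion" is one flat list of numbers, 7 for each row, row after row: the shift along the tool's x, y, z in units of 40 mm (1.0 is 40 mm), then the turn, a rotation vector about the tool's x, y, z in units of 5 degrees (1.0 is 5 degrees), then the gripper's target within -1 to 1 (shut at 1, half-way at 0, fully open at -1). In form: [dx, dy, dz, wx, wy, wz, gripper, dx, dy, dz, wx, wy, wz, gripper, ...]. A call has 1 to 20 rows; each row is the pose to reach, as a shift and turn from the pose measured when the call began, along the tool's axes at that moment; what a row does not reach only later rows make up. A row lasts 1/12 s, in which the tool goes at most 41.7 mm and 7.16 degrees, less where a joint would pass 70% of its speed; a pose out of reach is approached as far as the arm can. A call with a gripper value outside its range is refused whole. The fingers move at their own pace and stop on an object; the grip force is fixed at half the most. Time passes only in rows, so rows that repeat a pose let the fingers close. It gives the time, the measured TCP pose, the force and the opening at its end, in the units of the state.
- r.sense(): the state, without advancing time (a new reading comes with each control period).
- imaging.capture(name): name is "scene" or "side" or "wrist"; returns the picture (400x640x3 uint8, blue, green, red); there is no depth.
- imaging.camera_params(name): a dict with "intrinsics" (3x3 intrinsics, pixels), "world_from_camera" (4x4, takes a point from camera to world coordinates). Camera axes: x right, y down, z forward; pixel columns grow to the right and rows downward; lengths in m; the calibration is good to about 2 mm. A picture is of the moment at which its call begins: read the wrist's pose just before it. camera_params takes no time and is no camera call; for the wrist camera it gives the pose at the moment of the call.
- r.finish_job(): hands the job in, once; it reports no verdict.
The state is a dict: "time_s": time; "joints": joint angles; "joint_velocities": joint speeds; "effort": joint torques, N m; "tcp_pos": TCP position; "ee_rot": TCP orientation; "wrist_force": force on the tool from outside, world axes, zero at the start; "moment": the same for the moment, N m; "gripper_width": opening from 0.0 (shut) to 1.0 (fully open).
Only numpy, scipy, OpenCV 4.12 (cv2) and the standard library are available. Lean on these libraries where they do the work, as an engineer would, in place of code of your own. Each camera call takes 0.05 s, during which the arm holds its last target.

## Working session

There is one attempt and no reset: what is moved stays moved. The work goes in short steps, Python scripts to look and compute and a tool call to move; the robot and the scene stay as the last step left them, time stands still between calls to the robot, and variables do not carry over. Pictures are saved under pics/ and viewed, and the job is handed in when it is done.

Besides the shell and the picture viewer there is one more tool, called after "Call:" by a JSON object that holds its "op" and its "data". move_arm: Moves the arm, as the interface text tells. Its arguments: {"type":"object","properties":{"motion":{"type":"array","items":{"type":"number"}}},"required":["motion"]}

```bash
mkdir -p pics
python3 - <<'E'
from station import r, imaging
import cv2
s=r.sense();print(s)
for n in("scene","side","wrist"):
    p=imaging.camera_params(n);print(n,p["intrinsics"],p["world_from_camera"])
    cv2.imwrite(f"pics/{n}0.png",imaging.capture(n))
E
```

```text
{'time_s': 0.0, 'joints': array([ 1.48153475e+01,  2.20925684e+01,  3.79329634e-01, -2.84154628e-02,
       -6.84110118e+01, -1.48152084e+01]), 'joint_velocities': array([-0.00302062, -0.03967896,  0.00932583,  0.11721858,  0.02540302,
        0.06852119]), 'effort': array([ 5.69075401e-04, -3.90661991e+01,  1.87403029e+01,  4.22001421e+00,
        1.09914420e-02, -1.81494070e-04]), 'tcp_pos': array([6.24396813e-01, 2.64937328e-06, 2.21438978e-01]), 'ee_rot': array([[-1.80431284e-04, -9.99997532e-01, -2.21436296e-03],
       [-9.99999978e-01,  1.80672394e-04, -1.08684747e-04],
       [ 1.09084553e-04,  2.21434330e-03, -9.99997542e-01]]), 'wrist_force': array([-0.3839325 , -0.33918989,  0.5915063 ]), 'moment': array([-0.03313453, -0.01186604, -0.00072125]), 'gripper_width': 1.0007223786640917}
scene [[375.50551388   0.         317.89965892]
 [  0.         375.50551388 201.04232003]
 [  0.           0.           1.        ]] [[-0.85547419  0.43152904 -0.28626318  0.76524461]
 [ 0.51774859  0.70205544 -0.48893206  0.39111233]
 [-0.01001576 -0.56648112 -0.82401385  0.60272626]
 [ 0.          0.          0.          1.        ]]
side [[385.5219853    0.         313.89484404]
 [  0.         385.5219853  194.23979102]
 [  0.           0.           1.        ]] [[ 0.68616871 -0.47571768  0.5503319   0.25019294]
 [-0.72728943 -0.43311604  0.53241015 -0.28198554]
 [-0.01491935 -0.76557376 -0.64317512  0.48965431]
 [ 0.          0.          0.          1.        ]]
wrist [[309.10221755   0.         323.59466768]
 [  0.         309.10221755 194.73136578]
 [  0.           0.           1.        ]] [[-9.99997429e-01  1.13870402e-03 -1.96079710e-03  6.26378285e-01]
 [ 5.06609105e-04  9.55097698e-01  2.96290618e-01 -8.26505064e-02]
 [ 2.21014011e-03  2.96288863e-01 -9.55095820e-01  3.82657053e-01]
 [ 0.00000000e+00  0.00000000e+00  0.00000000e+00  1.00000000e+00]]
```

View pics/scene0.png

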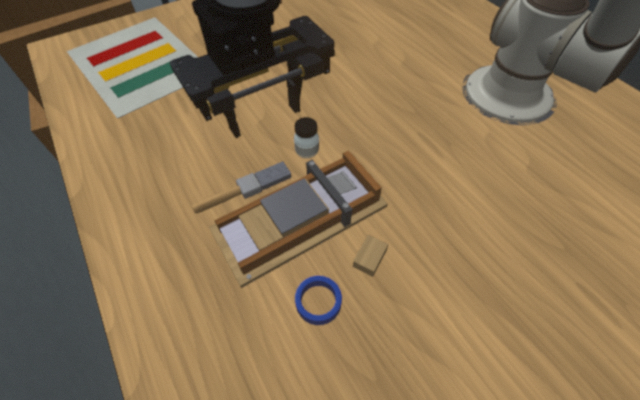

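View pics/side0.png

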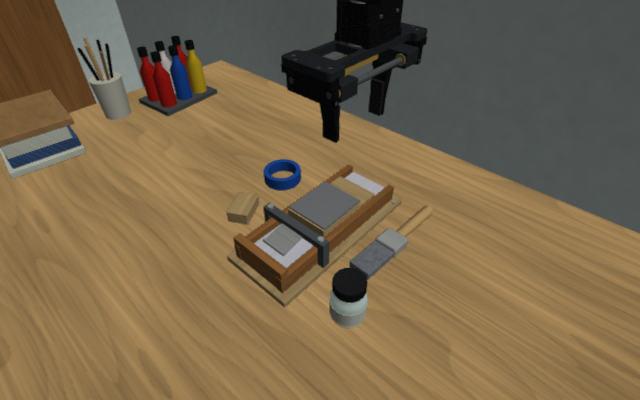

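View pics/wrist0.png

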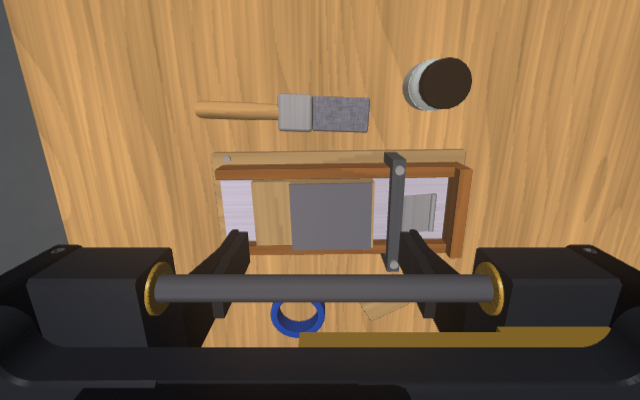

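Run:
```python
import cv2
def c(n,x0,y0,w,h,f,o):
    im=cv2.imread(f"pics/{n}0.png")[y0:y0+h,x0:x0+w];cv2.imwrite(f"pics/{o}.png",cv2.resize(im,None,fx=f,fy=f,interpolation=cv2.INTER_CUBIC))
c("scene",200,145,200,150,4,"c1");c("side",220,155,200,150,4,"c2");c("wrist",200,140,280,140,2.8,"c3")
```

```text
(no output)
```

View pics/c1.png

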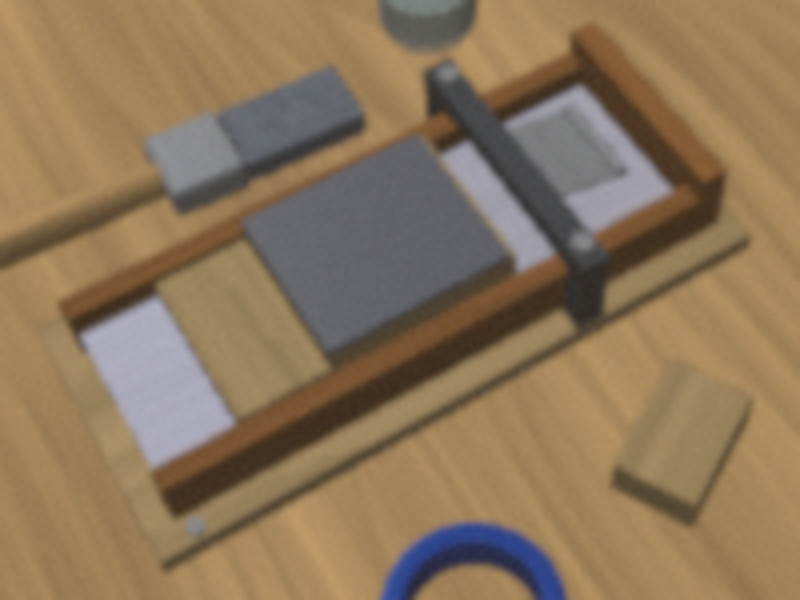

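View pics/c2.png

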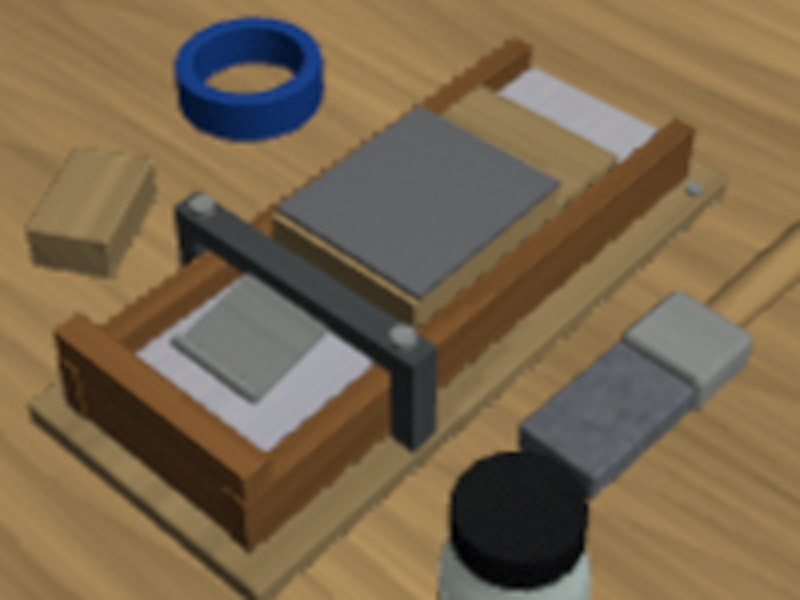

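View pics/c3.png

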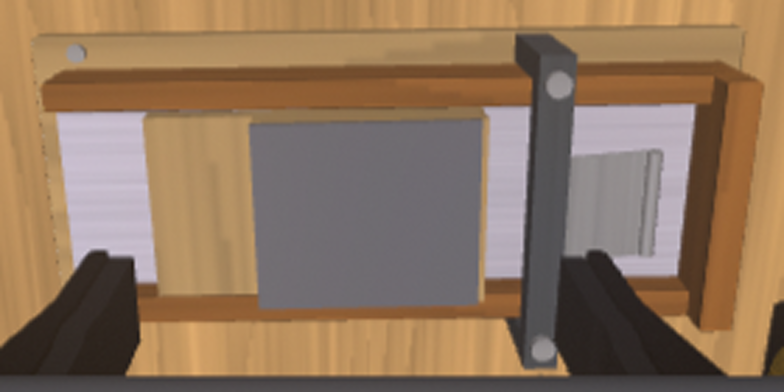

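```bash
cat > h.py <<'E'
import numpy as np
from scipy.optimize import least_squares
def proj(p,X):
    K,T=p["intrinsics"],p["world_from_camera"]
    c=(np.asarray(X)-T[:3,3])@T[:3,:3]; q=c@K.T; return q[:,:2]/q[:,2:]
def place(v,P):
    P=np.asarray(P,float)/1000; c,s=np.cos(v[2]),np.sin(v[2])
    return np.c_[v[0]+c*P[:,0]-s*P[:,1], v[1]+s*P[:,0]+c*P[:,1], P[:,2]]
E
python3 - <<'E'
from station import r, imaging
from h import *
P={n:imaging.camera_params(n) for n in("scene","side","wrist")}
cr={"scene":(200,145,4),"side":(220,155,4),"wrist":(200,140,2.8)}
press=[("scene",165,565,-210,-68,0),("scene",747,241,100,-68,2),("scene",582,241,7,-61,65),("scene",446,74,7,61,65),
("side",258,598,100,68,2),("side",722,190,-210,68,6),("side",403,336,7,61,65),("side",202,205,7,-61,65),
("wrist",559,84,7,61,65),("wrist",543,349,7,-61,65),("wrist",36,36,-210,68,8),("wrist",742,28,100,68,8)]
g=dict(scene=[(333,355),(245,225),(425,137),(513,255),(157,288),(237,418)],side=[(422,108),(558,185),(415,297),(274,215),(615,160),(485,88)],
wrist=[(258,308),(250,124),(482,119),(478,303),(146,115),(160,295)])
L=dict(scene=[(-25,-40,56),(-25,40,56),(70,40,56),(70,-40,56),(-70,40,42),(-70,-40,42)])
L["wrist"]=L["scene"];L["side"]=[(-25,-40,56),(-25,40,56),(70,40,56),(70,-40,56),(-70,40,42),(-70,-40,42)]
block=[(n,*a,*b) for n in g for a,b in zip(g[n],L[n])]
def fit(D,v0):
    def res(v,raw=False):
        o=[]
        for n,u,w,*X in D:
            x0,y0,f=cr[n]; px=np.array([x0+(u+.5)/f-.5,y0+(w+.5)/f-.5])
            o.append(proj(P[n],place(v,[X]))[0]-px)
        o=np.array(o); return o if raw else o.ravel()
    s=least_squares(res,v0,loss="soft_l1"); print(s.x[:2],np.degrees(s.x[2]));print(res(s.x,True).round(1).tolist());return s.x
p=fit(press,[.55,0,3.1]);b=fit(block,[.65,0,3.1])
c,s=np.cos(p[2]),np.sin(p[2]);R=np.array([[c,-s],[s,c]])
print("block in press mm",(R.T@(b[:2]-p[:2])*1e3).round(1))
E
```

```text
[0.55140288 0.04637316] 180.54818877383263
[[-1.6, 2.2], [-0.1, 1.2], [0.6, 1.9], [-1.9, -2.2], [0.4, 3.1], [2.0, -1.0], [3.0, 1.7], [-1.5, -1.5], [1.5, -2.9], [0.5, 5.3], [-0.9, 0.6], [1.7, 0.8]]
[0.63761889 0.0469044 ] 180.73535428977863
[[-3.0, -1.4], [-2.6, -2.0], [-1.6, -2.5], [-0.2, -1.6], [-2.2, -2.1], [-1.9, -0.4], [0.1, -0.5], [1.2, -0.6], [0.2, 0.9], [-0.2, -1.2], [1.7, -0.7], [-0.1, -0.6], [0.9, 0.9], [0.6, 0.8], [4.5, 1.4], [3.4, 1.6], [-0.5, 1.3], [-0.0, 0.6]]
block in press mm [-86.2   0.3]
```

Call:
{"op": "move_arm", "data": {"motion": [-1.18,-1.31,3.5,0,0,18,1,-1.18,-1.31,3.5,0,0,18,1,-1.18,-1.31,3.5,0,0,18,1,-1.18,-1.31,3.5,0,0,18,1,-1.18,-1.31,3.5,0,0,18,1,-1.18,-1.31,3.5,0,0,18,1,-1.18,-1.31,3.5,0,0,18,1,-1.18,-1.31,3.5,0,0,18,1,-1.18,-1.31,3.5,0,0,18,1,-1.18,-1.31,3.5,0,0,18,1,-1.18,-1.31,3.5,0,0,18,1,-1.18,-1.31,3.5,0,0,18,1,-1.18,-1.31,3.5,0,0,18,1,-1.18,-1.31,3.5,0,0,18,1,-1.18,-1.31,3.5,0,0,18,1,-1.18,-1.31,3.5,0,0,18,1,-1.18,-1.31,3.5,0,0,18,1,-1.18,-1.31,3.5,0,0,18,1]}}

```text
time_s: 1.65
tcp_pos: [0.6767, 0.0472, 0.0815]
ee_rot: [[-1.0, -0.001, -0.002], [-0.001, 1.0, -0.0], [0.002, -0.0, -1.0]]
wrist_force: [0.2, 0.6, 0.2]
gripper_width: 0.004
```

```bash
cat > look.py <<'E'
import sys,cv2
from station import r, imaging
t=sys.argv[1]
s=r.sense();print(s["time_s"],s["tcp_pos"].round(4),s["wrist_force"].round(1),s["gripper_width"].round(3));print(s["ee_rot"].round(4).tolist())
a=cv2.resize(imaging.capture("scene")[130:280,200:400],None,fx=4,fy=4,interpolation=2)
b=cv2.resize(imaging.capture("side")[140:290,220:420],None,fx=4,fy=4,interpolation=2)
cv2.imwrite(f"pics/{t}a.png",a);cv2.imwrite(f"pics/{t}b.png",b)
cv2.imwrite(f"pics/{t}w.png",imaging.capture("wrist"))
E
python3 look.py m1
```

```text
Traceback (most recent call last):
  File "look.py", line 4, in <module>
    s=r.sense();print(s["time_s"],s["tcp_pos"].round(4),s["wrist_force"].round(1),s["gripper_width"].round(3));print(s["ee_rot"].round(4).tolist())
                                                                                  ^^^^^^^^^^^^^^^^^^^^^^^^
AttributeError: 'float' object has no attribute 'round'
```

```bash
sed -i 's/s\["gripper_width"\].round(3)/s["gripper_width"]/' look.py; python3 look.py m1
```

```text
1.65 [0.6767 0.0472 0.0815] [0.2 0.6 0.2] 0.00391846037385134
[[-1.0, -0.0006, -0.0018], [-0.0006, 1.0, -0.0001], [0.0018, -0.0001, -1.0]]
```

View pics/m1a.png

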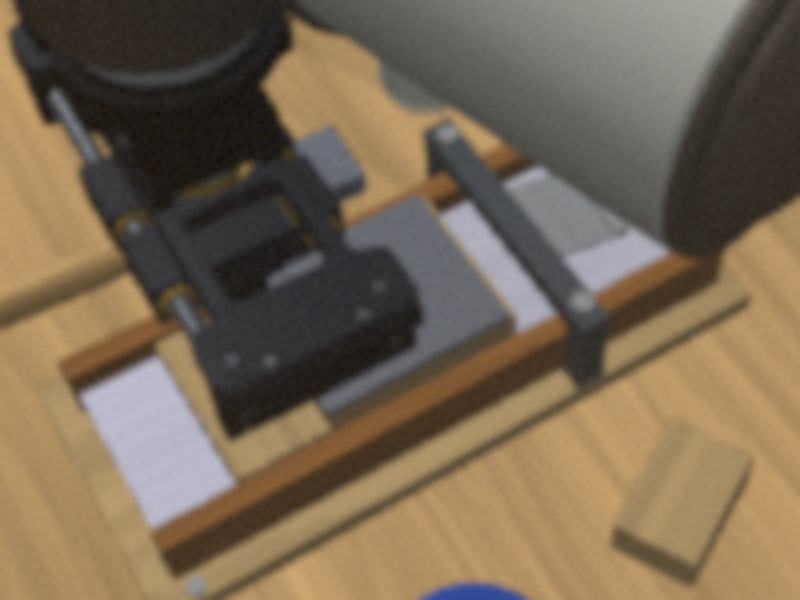

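View pics/m1b.png

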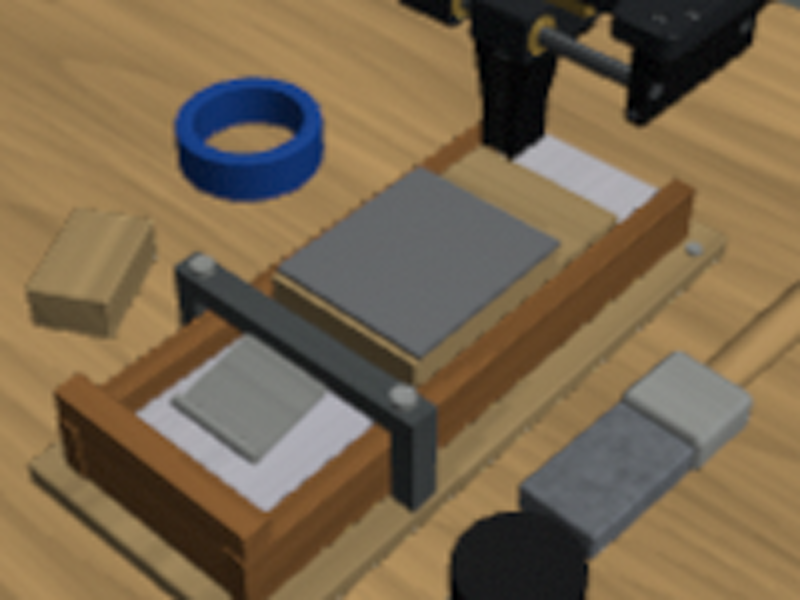

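View pics/m1w.png

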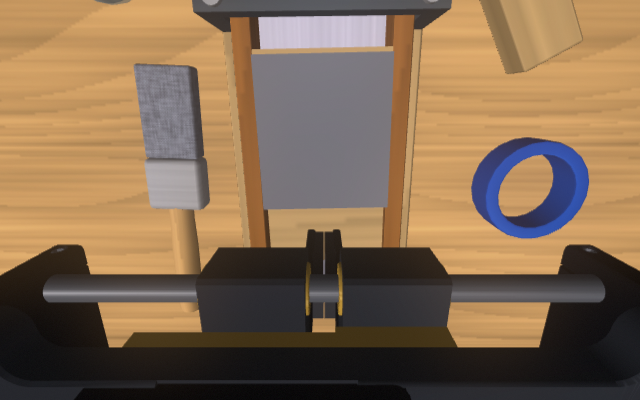

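Run:
```python
from station import r, imaging
import numpy as np
for n,l in (("wrist",[(264,209,.056),(388,207,.056),(252,54,.056),(392,52,.056)]),("side",[(220+558/4,140+245/4,.056),(220+422/4,140+168/4,.056),(220+615/4,140+220/4,.042)]),("scene",[(200+333/4,130+415/4,.056),(200+513/4,130+315/4,.056)])):
    p=imaging.camera_params(n);T=p["world_from_camera"]
    for u,v,z in l:
        d=T[:3,:3]@np.linalg.solve(p["intrinsics"],[u,v,1]);print(n,(T[:3,3]+d*(z-T[2,3])/d[2]).round(4))
```

```text
wrist [0.664  0.0081 0.056 ]
wrist [0.6626 0.0876 0.056 ]
wrist [0.5727 0.0066 0.056 ]
wrist [0.5717 0.0842 0.056 ]
side [0.6601 0.0066 0.056 ]
side [0.6606 0.0851 0.056 ]
side [0.704  0.0077 0.042 ]
scene [0.6589 0.0931 0.056 ]
scene [0.5684 0.0901 0.056 ]
```

Call:
{"op": "move_arm", "data": {"motion": [0,0,0.4,0,0,0,1,0,0,0.8,0,0,0,1,0,0,0.95,0,0,0,1,0,0,1.05,0,0,0,1,0,0,1.12,0,0,0,1,0,0,1.17,0,0,0,1,0,0,1.2,0,0,0,1,0,0,1.2,0,0,0,1,0,0,1.2,0,0,0,1]}}

```text
time_s: 2.55
tcp_pos: [0.6783, 0.0471, 0.0373]
ee_rot: [[-1.0, -0.002, 0.002], [-0.002, 1.0, -0.001], [-0.002, -0.001, -1.0]]
wrist_force: [-1.7, -0.1, 10.6]
gripper_width: 0.004
```

Call:
{"op": "move_arm", "data": {"motion": [0,0,0.15,0,0,0,1,0,0,0.22,0,0,0,1,0,0,0.26,0,0,0,1,0,0,0.26,0,0,0,1,0,0,0.26,0,0,0,1]}}

```text
time_s: 2.97
tcp_pos: [0.6807, 0.0472, 0.0321]
ee_rot: [[-1.0, -0.004, 0.008], [-0.004, 1.0, -0.001], [-0.008, -0.001, -1.0]]
wrist_force: [-4.1, 0.2, 14.6]
gripper_width: 0.007
```

```bash
python3 look.py m2
```

```text
2.9667 [0.6807 0.0472 0.0321] [-4.1  0.2 14.6] 0.006910854283416679
[[-1.0, -0.0038, 0.0085], [-0.0038, 1.0, -0.0009], [-0.0085, -0.001, -1.0]]
```

View pics/m2b.png

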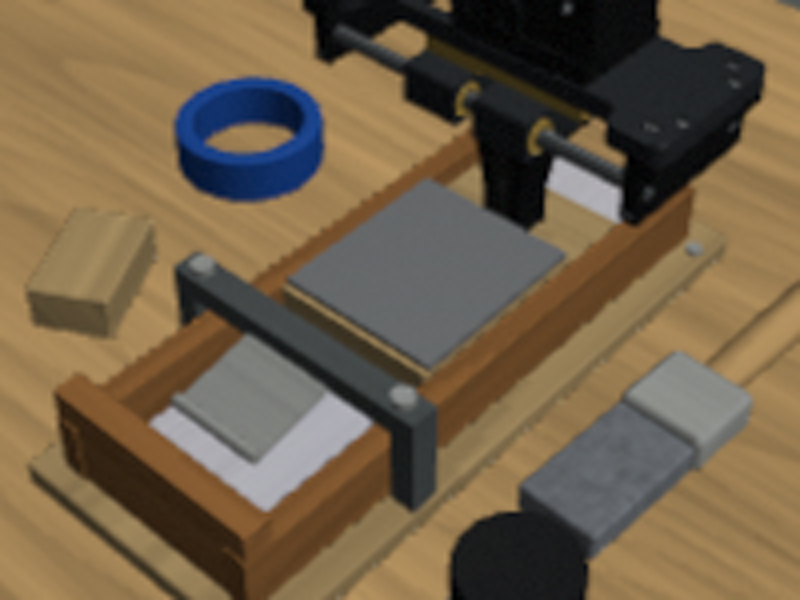

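Call:
{"op": "move_arm", "data": {"motion": [0.1,0,0.15,0,0,0,1,0.2,0,0.15,0,0,0,1,0.3,0,0.15,0,0,0,1,0.4,0,0.15,0,0,0,1,0.5,0,0.15,0,0,0,1,0.6,0,0.15,0,0,0,1,0.7,0,0.15,0,0,0,1,0.7,0,0.15,0,0,0,1]}}

```text
time_s: 3.78
tcp_pos: [0.6595, 0.0482, 0.033]
ee_rot: [[-1.0, -0.007, 0.025], [-0.007, 1.0, 0.001], [-0.025, 0.001, -1.0]]
wrist_force: [2.6, -0.0, 15.3]
gripper_width: -0.001
```

```bash
python3 look.py m3
```

```text
3.7833 [0.6595 0.0482 0.033 ] [ 2.6 -0.  15.3] -0.001235315250394715
[[-0.9997, -0.0071, 0.0254], [-0.0071, 1.0, 0.001], [-0.0254, 0.0008, -0.9997]]
```

View pics/m3b.png

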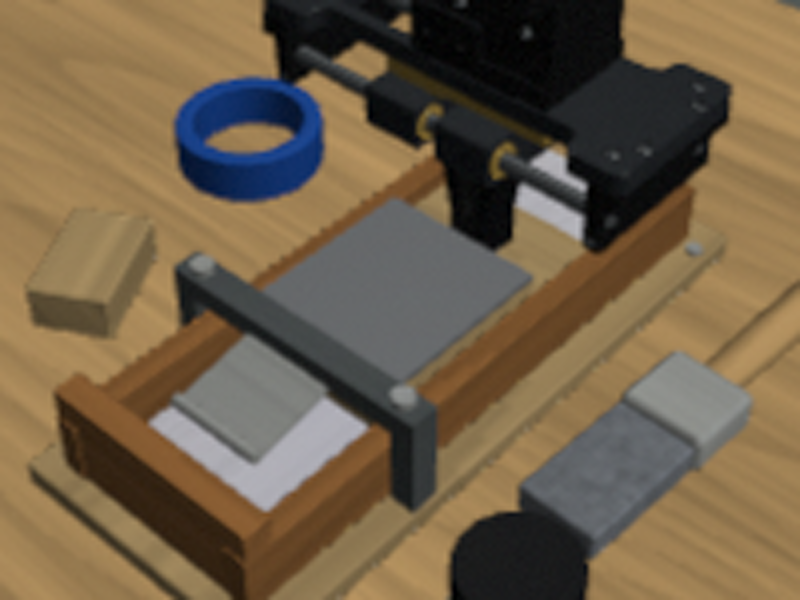

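Call:
{"op": "move_arm", "data": {"motion": [0.15,0,0.16,0,0.1,0,1,0.25,0,0.16,0,0.2,0,1,0.35,0,0.16,0,0.3,0,1,0.45,0,0.16,0,0.4,0,1,0.55,0,0.16,0,0.4,0,1,0.65,0,0.16,0,0.4,0,1,0.75,0,0.15,0,0.4,0,1,0.85,0,0.15,0,0.4,0,1,0.95,0,0.15,0,0.4,0,1,1.05,0,0.15,0,0.4,0,1,1.05,0,0.15,0,0.4,0,1]}}

```text
time_s: 4.85
tcp_pos: [0.6245, 0.0482, 0.0325]
ee_rot: [[-1.0, -0.01, 0.006], [-0.01, 1.0, 0.002], [-0.006, 0.002, -1.0]]
wrist_force: [3.3, -3.2, 15.5]
gripper_width: 0.006
```

```bash
python3 look.py m4
```

```text
4.85 [0.6245 0.0482 0.0325] [ 3.3 -3.2 15.5] 0.006306817094972377
[[-0.9999, -0.0105, 0.0062], [-0.0105, 0.9999, 0.0016], [-0.0062, 0.0016, -1.0]]
```

View pics/m4b.png

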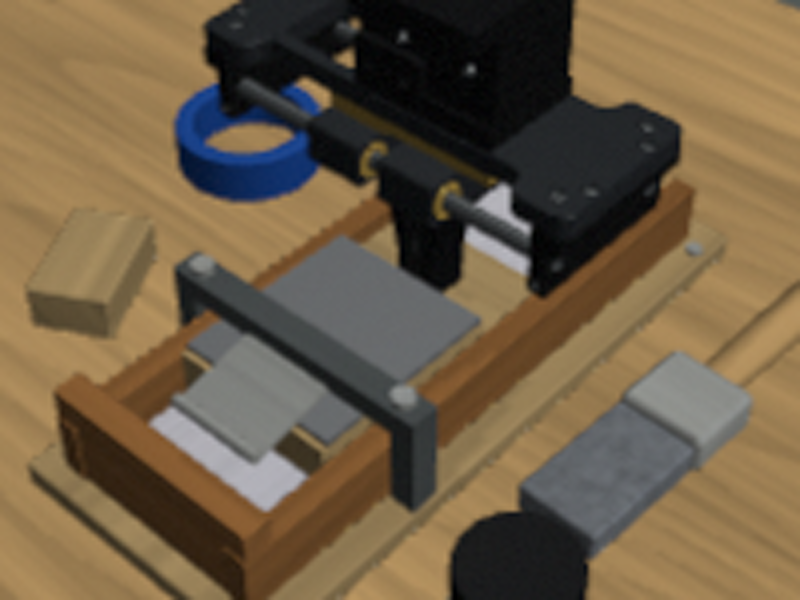

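View pics/m4w.png

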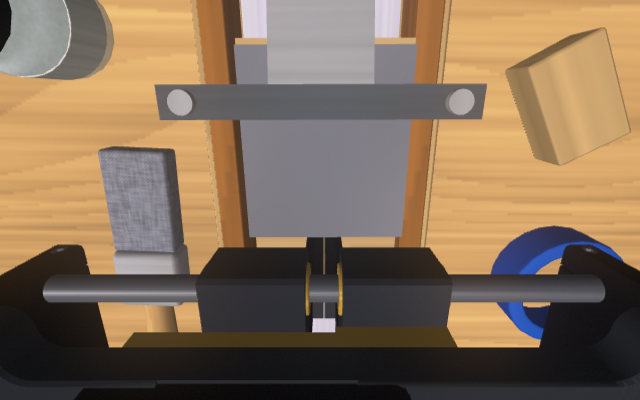

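Call:
{"op": "move_arm", "data": {"motion": [0.2,-0.02,0.15,0,0.1,0,1,0.3,-0.03,0.15,0,0.1,0,1,0.4,-0.03,0.15,0,0.15,0,1,0.5,-0.03,0.15,0,0.2,0,1,0.6,-0.03,0.15,0,0.2,0,1,0.7,-0.03,0.15,0,0.2,0,1,0.8,-0.03,0.15,0,0.2,0,1,0.9,-0.03,0.15,0,0.2,0,1,1,-0.03,0.15,0,0.2,0,1,1.1,-0.03,0.15,0,0.2,0,1,1.1,-0.03,0.15,0,0.2,0,1]}}

```text
time_s: 5.92
tcp_pos: [0.5873, 0.0478, 0.0313]
ee_rot: [[-1.0, -0.014, 0.004], [-0.014, 1.0, 0.004], [-0.004, 0.004, -1.0]]
wrist_force: [4.8, -1.2, 10.8]
gripper_width: -0.001
```

```bash
python3 look.py m5
```

```text
5.9167 [0.5873 0.0478 0.0313] [ 4.8 -1.2 10.8] -0.0007347937248482169
[[-0.9999, -0.0137, 0.0039], [-0.0137, 0.9999, 0.0038], [-0.004, 0.0037, -1.0]]
```

View pics/m5b.png

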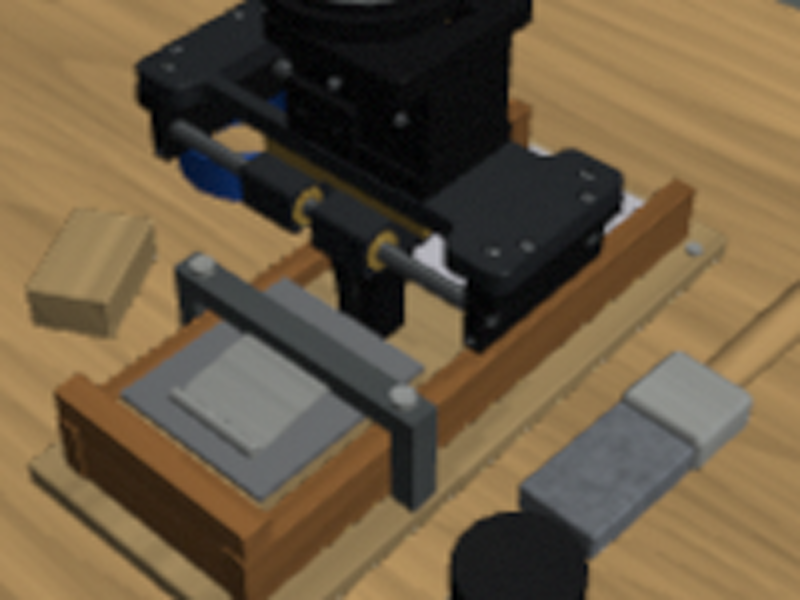

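View pics/m5w.png

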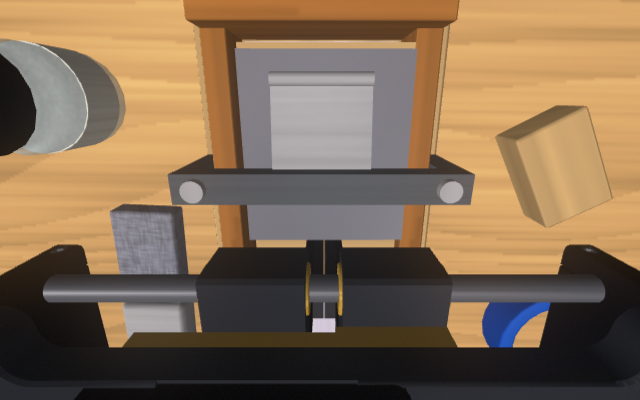

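Call:
{"op": "move_arm", "data": {"motion": [0.2,0,0.09,0,0.1,0,1,0.25,0,0.09,0,0.1,0,1,0.3,0,0.09,0,0.1,0,1,0.35,0,0.09,0,0.1,0,1,0.4,0,0.09,0,0.1,0,1,0.4,0,0.09,0,0.1,0,1,0.4,0,0.09,0,0.1,0,1]}}

```text
time_s: 6.65
tcp_pos: [0.5817, 0.0485, 0.033]
ee_rot: [[-1.0, -0.018, 0.017], [-0.018, 1.0, 0.006], [-0.017, 0.006, -1.0]]
wrist_force: [12.2, -6.8, 6.6]
gripper_width: 0.005
```

Call:
{"op": "move_arm", "data": {"motion": [0.2,-0.02,0.12,0,0.1,0,1,0.3,-0.04,0.12,0,0.2,0,1,0.4,-0.04,0.12,0,0.2,0,1,0.45,-0.04,0.12,0,0.2,0,1,0.45,-0.04,0.12,0,0.2,0,1]}}

```text
time_s: 7.07
tcp_pos: [0.5816, 0.0491, 0.035]
ee_rot: [[-0.999, -0.025, 0.038], [-0.024, 1.0, 0.012], [-0.038, 0.011, -0.999]]
wrist_force: [25.0, -8.8, 0.0]
gripper_width: 0.003
```

```bash
python3 look.py m6
```

```text
7.0667 [0.5816 0.0491 0.035 ] [25.  -8.8  0. ] 0.0025718175821338824
[[-0.999, -0.0248, 0.0379], [-0.0244, 0.9996, 0.0121], [-0.0382, 0.0112, -0.9992]]
```

View pics/m6b.png

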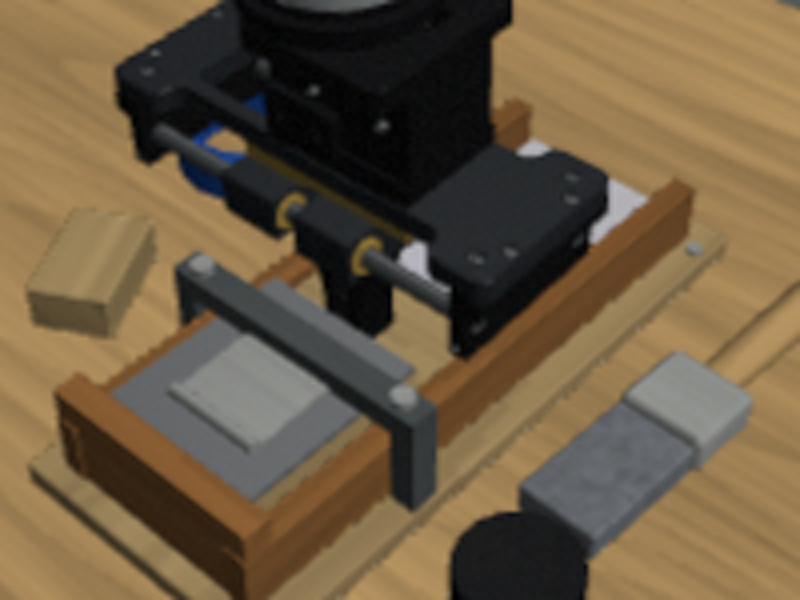

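View pics/m6w.png

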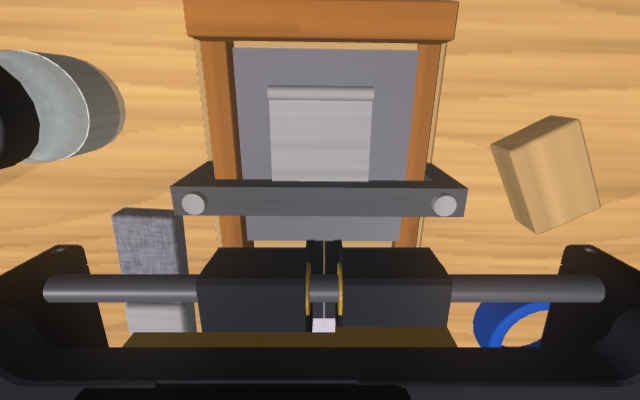

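Call:
{"op": "move_arm", "data": {"motion": [0.3,-0.03,0.1,0,0.2,0,1,0.2,-0.03,0.08,0,0.3,0,1,0.12,-0.02,0.06,0,0.3,0,1,0.12,-0.02,0.06,0,0.3,0,1,0.12,-0.02,0.06,0,0.3,0,1]}}

```text
time_s: 7.63
tcp_pos: [0.5819, 0.0491, 0.0351]
ee_rot: [[-0.999, -0.027, 0.022], [-0.026, 1.0, 0.013], [-0.023, 0.013, -1.0]]
wrist_force: [7.3, -0.4, 5.7]
gripper_width: 0.002
```

Call:
{"op": "move_arm", "data": {"motion": [0.07,-0.01,0.02,0,0.2,0,1,0.05,0,-0.02,0,0.2,0,1,0.04,0,-0.05,0,0.2,0,1,0.02,0,-0.08,0,0.2,0,1,0.01,0,-0.1,0,0.2,0,1]}}

```text
time_s: 8.05
tcp_pos: [0.5818, 0.0494, 0.0388]
ee_rot: [[-1.0, -0.027, 0.006], [-0.027, 1.0, 0.013], [-0.006, 0.013, -1.0]]
wrist_force: [4.7, 0.2, -3.2]
gripper_width: 0.01
```

Call:
{"op": "move_arm", "data": {"motion": [-0.08,0,-0.02,0,0,0,1,-0.16,0,-0.04,0,0,0,1,-0.2,0,-0.1,0,0,0,1,-0.2,0,-0.3,0,0,0,1,-0.2,0,-0.7,0,0,0,1,-0.2,0,-1.2,0,0,0,1,-0.2,0,-1.6,0,0,0,1,-0.2,0,-2,0,0,0,1,-0.2,0,-2,0,0,0,1]}}

```text
time_s: 8.8
tcp_pos: [0.591, 0.0488, 0.123]
ee_rot: [[-1.0, -0.027, 0.012], [-0.027, 1.0, 0.015], [-0.013, 0.014, -1.0]]
wrist_force: [0.0, 0.1, -0.2]
gripper_width: 0.008
```

```bash
python3 look.py m7
```

```text
8.8 [0.591  0.0488 0.123 ] [ 0.   0.1 -0.2] 0.008137327305197813
[[-0.9995, -0.0275, 0.0121], [-0.0273, 0.9995, 0.0145], [-0.0125, 0.0142, -0.9998]]
```

View pics/m7b.png

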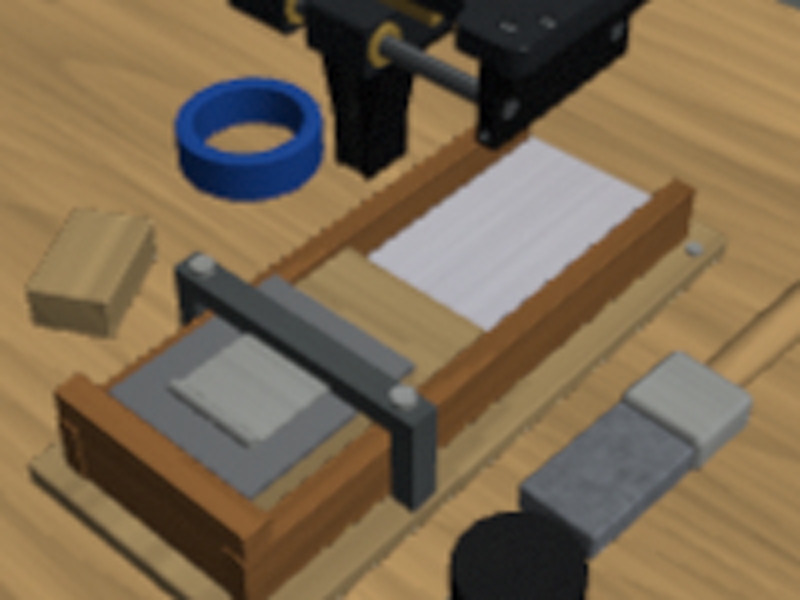

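View pics/m7w.png

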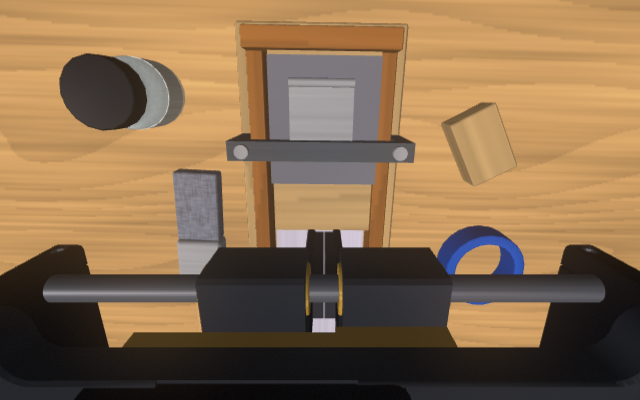

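Run:
```python
import cv2
im=cv2.imread("pics/m7w.png")[10:250,210:430]
cv2.imwrite("pics/m7wz.png",cv2.resize(im[:120],None,fx=3.6,fy=3.6,interpolation=2))
cv2.imwrite("pics/m7wy.png",cv2.resize(im[110:],None,fx=3.6,fy=3.6,interpolation=2))
```

```text
(no output)
```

View pics/m7wz.png

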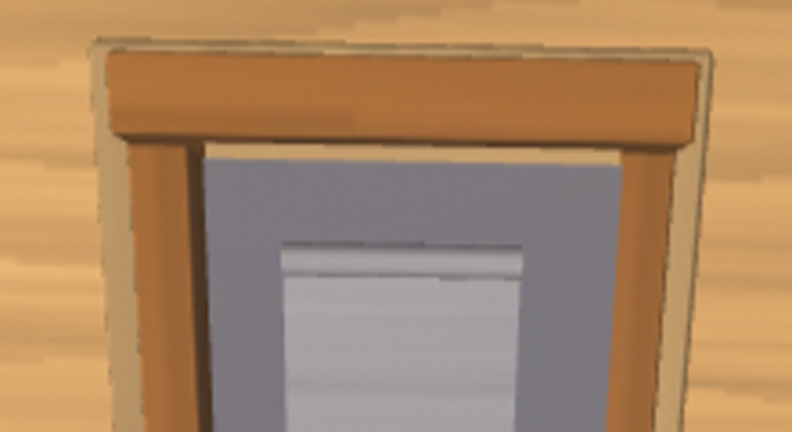

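View pics/m7wy.png

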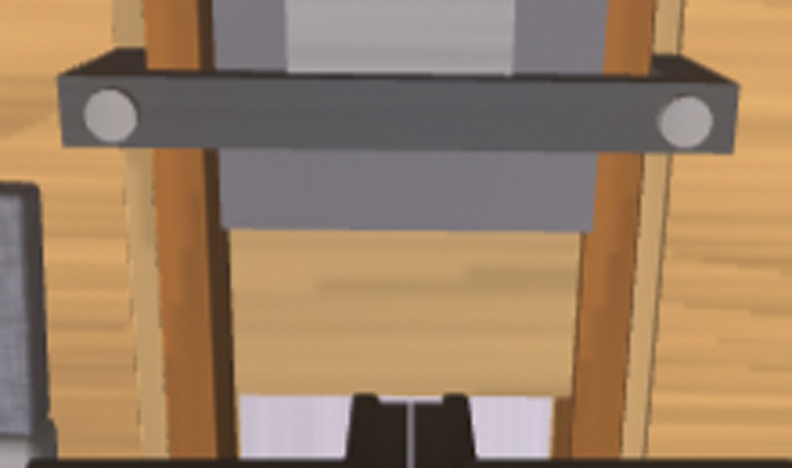

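Run:
```python
from station import r, imaging
import numpy as np
p=imaging.camera_params("wrist");T=p["world_from_camera"];print(T[:3,3])
def bp(u,v,z):
    d=T[:3,:3]@np.linalg.solve(p["intrinsics"],[u,v,1]);return (T[:3,3]+d*(z-T[2,3])/d[2]).round(4)
U=lambda u,o,v:(210+(u+.5)/3.6-.5,10+o+(v+.5)/3.6-.5)
for n,u,o,v,z in [("stop top edge L",210,0,138,.056),("stop top edge R",615,0,146,.056),("nose strip L",210,0,144,.050),("nose R",615,0,150,.05),("grey L",210,0,159,.05),("grey R",615,0,164,.05),("bar entry top L",215,110,148,.062),("bar entry R",590,110,151,.062),("step L",222,110,229,.05),("step R",590,110,231,.05),("rear L",240,110,394,.036),("rear R",570,110,396,.036)]:
    print(n,bp(*U(u,o,v),z))
```

```text
[0.50739248 0.04336536 0.27912536]
stop top edge L [0.4776 0.0088 0.056 ]
stop top edge R [0.4769 0.083  0.056 ]
nose strip L [0.4778 0.0079 0.05  ]
nose R [0.4768 0.0841 0.05  ]
grey L [0.4804 0.0078 0.05  ]
grey R [0.4792 0.0843 0.05  ]
bar entry top L [0.5515 0.0087 0.062 ]
bar entry R [0.5504 0.0829 0.062 ]
step L [0.5714 0.0078 0.05  ]
step R [0.5701 0.0864 0.05  ]
rear L [0.6158 0.0088 0.036 ]
rear R [0.6147 0.0872 0.036 ]
```

Run:
```python
from station import r
print(r.finish_job())
```

```text
the job is handed in; nothing more can be done
None
```

The block is home in the spring press and the job is handed in at about 9 s.

**What I did:** I pressed closed fingertips on the ledge until the bed had sunk about 9–10 mm. I then slid the block under the bar and leaf spring while pressing, eased off and withdrew upward.

**Final checks:**
- **Home position:** the step is about 20 mm short of the bar, against the 20 mm expected. The block's nose coincides with the end-stop face to within about 0.2 mm in the wrist image.
- **Firm stop:** at the end the block did not move under a 25 N push.
- **Spring:** the leaf lies on the block's top. I judged this from the pictures only, as there is no leaf-angle reading.
- **Bystanders:** the jar, tape roll, brush and offcut look unmoved in the pictures.
- **Arm:** the fingertips are at z 0.123 m, with the wrist force near zero.

**Not ideal:** during that last hard push the downward force read about 0 N. I saw no lifting of the block, and the bar was over it. I pressed down again to about 6 N before lifting the fingers away.

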